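# Zero the line gauge and hold the line winder open at its second stop

### The arm

A 6-joint arm with a two-finger parallel gripper is mounted at the origin on a cart in front of the work surface, level with it; the furniture and walls round the work are solid. World frame = base frame: x ahead of the robot, y to its left, z up, the work surface at z = 0. Lengths are in m, angles in degrees, forces in N, time in s.
With the tool pointing down it reaches from about 0.375 to 0.9 m from the base axis. Payload 3.1 kg.
Tool frame: the origin (TCP) lies midway between the tips of the shut fingers; the grasp point (between the pads) lies 19 mm behind it (bot.hold_point_z is the distance from the TCP to the grasp point, in m); z points along the fingers, y is the line along which they close (so a half turn about z gives the same grasp; the last joint's range is limited). The gripper opens to 87 mm and grips with 3 to 60 N. Pads are 19 mm wide; open, the fingers measure 117 mm over their backs; the gripper's body (75 mm by 190 mm) begins 51 mm behind the grasp point.
Start: joints at [-83.91, 30.224, 82.088, -0, 67.689, -10.227], TCP at [0.176, -0.6, 0.223] pointing down, gripper open.
Joint ranges: [-176.69, 176.69], [-43.24, 126.21], [12.49, 139.97], [-82, 262], [0, 151.66], [-163.58, 163.58]. Speed limits (degrees/s): [159.86, 159.86, 180, 180, 180, 180].

### API

Orientations are given as a 3x3 rotation matrix whose columns are the frame's x, y, z axes.
In Python, from rig import read_state, optics, order, bot gives the robot as it stands.
- The arm moves only by the tool drive_tool, never from a script. Its argument "steps" is a list of rows, each a list of 7 numbers: the finger opening in mm, from 0 to 87, then the shift along the tool's x, y, z normalised to -1 to 1, where 1 is 0.12 m, then the turn, a rotation vector about the tool's x, y, z normalised to -1 to 1, where 1 is 1.5 rad. In form: [[jaw, tx, ty, tz, ax, ay, az], ...]. A call has 1 to 8 rows; each row is the pose to reach, as a shift and turn from the pose commanded when the call began, along the tool's axes at that moment; what a row does not reach only later rows make up. A row lasts 1/10 s, in which the tool goes at most 50 mm and 8.59 degrees, less where a joint would pass 70% of its speed; a pose out of reach is approached as far as the arm can. A call with a number of a shift or a turn outside -1 to 1 is refused whole. A call with a gripper value outside its range is refused whole. The fingers move at their own pace and stop on an object; the grip force is fixed at half the most. Time passes only in rows, so rows that repeat a pose let the fingers close. It gives the time, the measured TCP pose, the force, the opening and the grip force at its end, in the units of the state.
- read_state(): the state, without advancing time (a new reading comes with each control period).
- optics.capture(name): name is "scene" or "top" or "wrist"; returns a dict with "color" (480x640x3 uint8, blue, green, red), "range_z" (480x640 float32, m along the optical axis (not along the pixel's ray), 0 where there is no reading), "fx", "fy", "cx", "cy" (pixels), "rvec" (rotation vector, rad) and "tvec" (3), from world to camera coordinates, as OpenCV has them. Camera axes: x right, y down, z forward; pixel columns grow to the right and rows downward; lengths in m; the calibration is good to about 2 mm. A picture is of the moment at which its call begins.
- order.hand_in(): hands the job in; it is judged then, once.
The state is a dict: "time_s": time; "joint_positions": joint angles; "qvel": joint speeds; "tau": joint torques, N m; "position": TCP position; "tcp_rot": TCP orientation; "force": force on the tool from outside, world axes, zero at the start; "moment": the same for the moment, N m; "opening": opening from 0.0 (shut) to 1.0 (fully open); "grasp_force": force on a finger pad.
Only numpy, scipy, OpenCV 4.12 (cv2) and the standard library are available. Lean on these libraries where they do the work, as an engineer would, in place of code of your own. Each camera call takes 0.05 s, during which the arm holds its last target. There are 200 camera calls.

### The job

A reel is about to be refilled on the line winder. First zero the length gauge: swing its sprung lever all the way to the stop, so that it carries the pointer back to zero, and let the lever spring home again. Then squeeze the release button in the tailstock grip, pull the tailstock out past its first stop to the second stop, fully out, and finish holding it there so that a spool can be dropped in (it springs back if let go); leave the spools and the other loose things where they lie.

Things in the scene. Friction and masses are not known exactly. Their poses are not given: they have to be found in the camera images.
- line_winder: Line winder on suction feet (fixed), base plate 245 x 96 mm. Origin at table height. Its own +x is the way the tailstock pulls out; release button and metering wheel face its -y. Along x: round length gauge (80 mm across, axis at x = -130 mm, dial 73 mm high), headstock (block, x = -70 to -40 mm, 52 mm wide, 112 mm high), tube (31 mm wide, 50 mm high), tailstock (centre at x = 43 mm parked).
- gauge_axis (a point): Point on the upright axis of the length gauge, 90 mm above the table, on which both the pointer and the zeroing lever turn. The lever's hub reaches 91 mm high.
- lever_knob (a point): Centre (98 mm above the table) of the upright round knob on the free end of the zeroing lever: black, 14 mm across, 87 to 108 mm above the table, 47 mm from the gauge axis; the flat arm under it is 82 to 87 mm high. It rides with the lever. At home it stands off the outer (-x) end of the winder, 32 degrees round towards the -y side.
- zero_lever (a joint): Angle of the zeroing lever, rad: 0 at home, 1.1 at its stop, growing clockwise seen from above (the knob goes from the -y side round the outer end to the +y side). A spring brings it home; about 1 N at the knob at the start and 2.4 N at the stop.
- length_pointer (a joint): Angle of the gauge's black pointer from the zero mark, rad: 0 at zero, growing anticlockwise seen from above; starts between 0.35 and 0.9. The lever carries it to zero as it reaches its stop; the pointer stays there when the lever goes home.
- tail_slide (a joint): How far the tailstock is pulled out along the winder's +x, m: 0 parked, 0.048 first stop, 0.096 second stop (end of travel). A catch pin holds it parked (1.5 mm play) and drops in again at the first stop unless the button is kept fully in; no catch at the second stop. A spring pulls it back (let go there, it runs back to the first stop) with 4 N parked, 8 N fully out.
- tailstock: The sliding tailstock: dark post on the inner tube, 26 mm wide, with a black grip block on top, 32 mm along the winder's x, 26 mm along its y, 100 to 144 mm above the table; origin straight below it at table height, axes as the winder's. Taken from above across y, one finger on the button, one on the ribbed plain face.
- grip_centre (a point): Centre of the grip block, 122 mm above the table, level with the middle of the release button.
- release_button (a joint): How far the release button is pressed, m: 0 out, 0.007 fully in. Grey square button, 20 x 20 mm, in the middle of the grip's -y face, its face 21 mm from the grip centre; pressed towards +y, so a pinch across the grip presses it. Needs 4 N to start, 7 N fully in; the catch is free from about 0.0058 on.
- line_spool_a: Loose blue spool of line lying flat beside the winder, 64 mm across, 23 mm high, origin at its underside. Leave it.
- line_spool_b: Loose white spool of yellow line lying flat beside the winder, 64 mm across, 23 mm high, origin at its underside. Leave it.
- reel_oil: Loose oil bottle standing, 31 mm across, 95 mm high, origin at its underside. Leave it.
- shot_tin: Loose round tin, 51 mm across, 19 mm high, origin at its underside. Leave it.
- plug_old: Loose old wooden lure, 71 x 42 x 18 mm, origin at its underside. Leave it.
- pliers: Loose long-nose pliers with red handles, lying, 159 x 45 x 10 mm, origin at the underside. Leave them.

How it is judged:
By the outcome, as a careful person would: the job done as asked, in the order asked, and still so for the second after the job is handed in, while the arm keeps its last pose, push and grip.
It also fails if it takes over 51 s, if anything falls off the work surface, if the arm or the gripper's body presses on something with over 40 N, if the wrist force passes 120 N, or if a joint passes its speed limit or range.

## Working session

There is one attempt and no reset: what is moved stays moved. The work goes in short steps, Python scripts to look and compute and a tool call to move; the robot and the scene stay as the last step left them, time stands still between calls to the robot, and variables do not carry over. Pictures are saved under pics/ and viewed, at most 10 in all, crops included, and the job is handed in when it is done.

Besides the shell and the picture viewer there is one more tool, called after ">>>" by a JSON object that holds its "name" and its "arguments", one argument or row to a line. drive_tool: Moves the arm, as the interface text tells. Scaled input: -1 to 1 covers 0.12 m each way for a shift and 1.5 rad each way for a turn. Its arguments: {"type":"object","properties":{"steps":{"type":"array"}},"required":["steps"]}

```bash
mkdir -p pics; ls; cat > h.py <<'E'
import numpy as np,cv2
from rig import read_state,optics,order,bot
def cloud(c):
    R=cv2.Rodrigues(np.array(c["rvec"],float))[0];t=np.array(c["tvec"],float).ravel()
    z=c["range_z"];v,u=np.indices(z.shape)
    P=np.stack([(u-c["cx"])/c["fx"]*z,(v-c["cy"])/c["fy"]*z,z],-1)
    return (P-t)@R   # world
def proj(c,p):
    return cv2.projectPoints(np.array(p,float).reshape(-1,3),np.array(c["rvec"],float),np.array(c["tvec"],float),np.array([[c["fx"],0,c["cx"]],[0,c["fy"],c["cy"]],[0,0,1.]]),None)[0].reshape(-1,2)
E
python3 - <<'E'
from h import *
import pickle
for n in("top","scene"):
    c=optics.capture(n);cv2.imwrite(f"pics/{n}0.png",c["color"]);pickle.dump(c,open(n+".pkl","wb"))
    R=cv2.Rodrigues(np.array(c["rvec"],float))[0];print(n,-R.T@np.ravel(c["tvec"]),c["fx"])
s=read_state();print(s["time_s"],s["position"],s["tcp_rot"],s["opening"])
E
```

```text
pics
top [ 0.29527829 -0.02266274  1.11917186] 456.1212521655569
scene [-0.15783888  1.23388156  0.73598397] 619.2045213154844
0.1 [ 0.17556872 -0.59913626  0.22166887] [[ 9.59701415e-01  2.81021602e-01 -2.30321004e-04]
 [ 2.81021501e-01 -9.59699461e-01  1.96461763e-03]
 [ 3.31061051e-04 -1.95017148e-03 -9.99998044e-01]] 1.0010181109301695
```

View pics/top0.png

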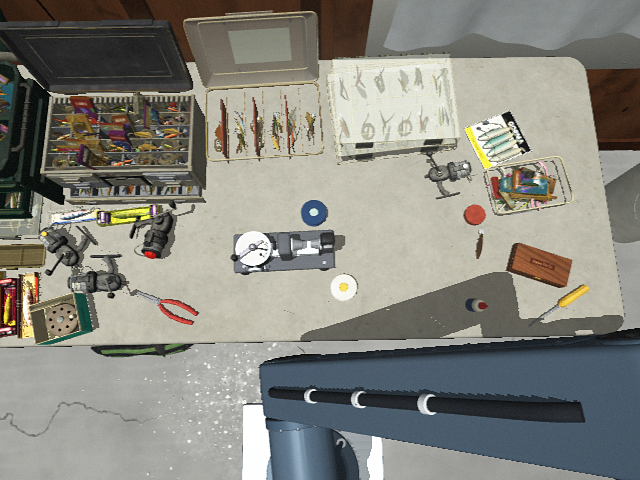

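View pics/scene0.png

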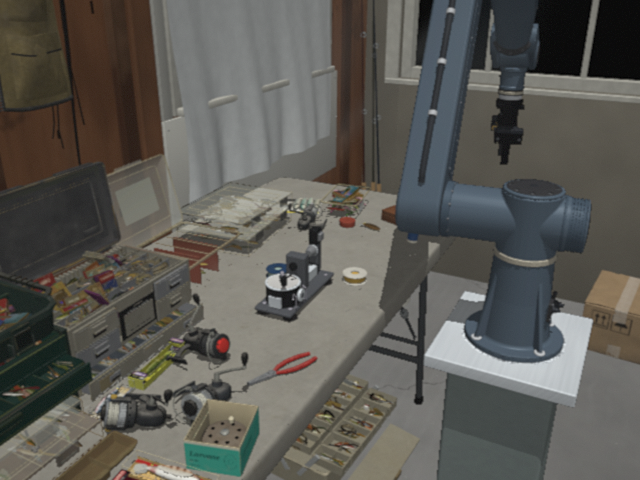

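The top view shows the gauge at about (253,250), the headstock at about (285,246) and the tailstock near (318,243). The winder's +x points image right (world −y) and its −y faces the robot. I'll zoom in and measure from the depth.

```bash
python3 - <<'E'
from h import *
import pickle
c=pickle.load(open("top.pkl","rb"));W=cloud(c);im=c["color"]
a=cv2.resize(im[220:285,220:350],None,fx=6,fy=6,interpolation=cv2.INTER_CUBIC);cv2.imwrite("pics/crop.png",a)
sub=np.zeros(im.shape[:2],bool);sub[220:285,220:350]=1
# white dial
m=sub&(im.min(-1)>200)&(abs(W[...,2]-.073)<.012)
p=W[m];print("dial",m.sum(),p.mean(0));(x,y),r=cv2.minEnclosingCircle(p[:,:2].astype(np.float32));print(x,y,r)
for lo,hi in((.125,.16),(.105,.12),(.095,.106)):
    m=sub&(W[...,2]>lo)&(W[...,2]<hi);n,l,st,ce=cv2.connectedComponentsWithStats(m.astype(np.uint8))
    for i in range(1,n):
        if st[i,4]>3:
            q=W[l==i];print(lo,st[i],ce[i].round(1),q.mean(0).round(4),q.min(0).round(3),q.max(0).round(3))
# base plate
m=sub&(W[...,2]>.006)&(W[...,2]<.03);q=W[m];print("base",np.median(q[:,2]),cv2.minAreaRect(q[:,:2].astype(np.float32)))
E
```

```text
dial 779 [0.50500784 0.13017573 0.07348052]
0.5011409521102905 0.11897245049476624 0.05398138239979744
0.125 [320 232  15  17 208] [326.8 239.8] [ 0.507  -0.042   0.1407] [ 0.49  -0.058  0.125] [ 0.526 -0.027  0.149]
0.105 [277 232  16  23 294] [283.5 243.4] [0.507  0.0554 0.1113] [0.483 0.037 0.105] [0.535 0.071 0.118]
0.105 [319 244   3   3   4] [320.2 244.8] [ 0.5019 -0.0274  0.1129] [ 0.5   -0.029  0.105] [ 0.505 -0.025  0.119]
0.105 [326 249   5   1   5] [328. 249.] [ 0.491  -0.0446  0.1172] [ 0.491 -0.049  0.115] [ 0.491 -0.04   0.12 ]
0.105 [230 254   7   6  30] [233.1 256.8] [0.4792 0.1689 0.1079] [0.474 0.163 0.106] [0.486 0.176 0.111]
0.095 [290 237  12  15  98] [295.1 243.6] [0.5086 0.0298 0.0993] [0.492 0.016 0.095] [0.525 0.042 0.105]
0.095 [310 237  13  12  85] [315.5 242.9] [ 0.5094 -0.0168  0.0987] [ 0.498 -0.031  0.095] [ 0.524 -0.004  0.105]
0.095 [272 242   4   8  23] [273.6 245.2] [0.506  0.0791 0.0983] [0.498 0.075 0.095] [0.513 0.083 0.102]
0.095 [286 253   5   3   6] [288.3 254.3] [0.4841 0.0455 0.0983] [0.482 0.041 0.095] [0.486 0.051 0.102]
0.095 [232 259   3   2   4] [232.8 259.8] [0.4735 0.1708 0.1018] [0.473 0.169 0.099] [0.475 0.173 0.106]
0.095 [235 258   3   2   4] [236.  258.2] [0.477  0.1638 0.1003] [0.476 0.163 0.095] [0.479 0.165 0.106]
base 0.02249493356730975 ((0.5080385208129883, 0.05966029316186905), (0.31641221046447754, 0.16162969172000885), 87.80327606201172)
```

View pics/crop.png

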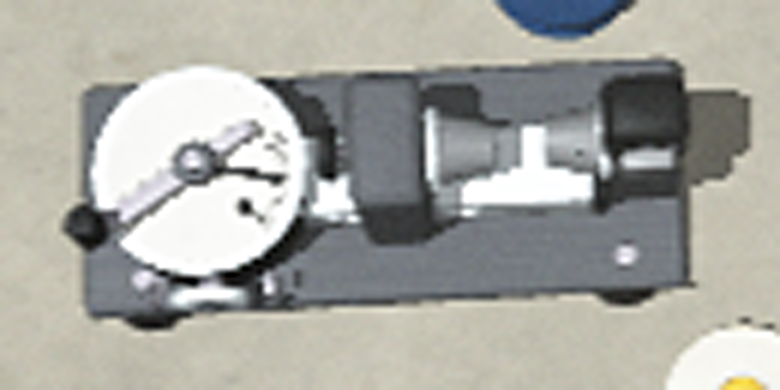

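The crop shows the hub at crop (200,162), i.e. image (253.3,247). The knob is at crop (85,225), i.e. (234.2,257.5), and the grip top is at about (327,238). The base edges tilt about 2.4° image-up to the right. Next I'll get exact geometry by casting rays.

```bash
cat >> h.py <<'E'
def ray(c,u,v,z):
    R=cv2.Rodrigues(np.array(c["rvec"],float))[0];t=np.ravel(c["tvec"]);o=-R.T@t
    d=R.T@np.array([(u-c["cx"])/c["fx"],(v-c["cy"])/c["fy"],1]);return o+d*(z-o[2])/d[2]
E
python3 - <<'E'
from h import *
import pickle
c=pickle.load(open("top.pkl","rb"));im=c["color"]
g=lambda x,y,z:ray(c,220+(x+.5)/6-.5,220+(y+.5)/6-.5,z)
hub=g(199,160,.091);k=g(85,225,.106);print("hub",hub,"knob",k,np.linalg.norm(hub-k))
d=g(201,171,.073);print("dial",d)
for e in (((85,87),(680,62)),((85,316),(690,287))):
    a=g(*e[0],.02);b=g(*e[1],.02);v=b-a;print(a,b,np.hypot(*v[:2]),np.degrees(np.arctan2(v[0],-v[1])))
# grip top & headstock top dark
W=cloud(c)
for n,z in(("grip",.144),("head",.112)):
    s=np.zeros(im.shape[:2],bool);s[225:265,270:340]=1
    m=s&(abs(W[...,2]-z)<.006);uv=np.argwhere(m)[:,::-1].astype(np.float32)
    P=np.array([ray(c,u,v,z)[:2] for u,v in uv],np.float32);print(n,cv2.minAreaRect(P),P.min(0),P.max(0))
E
```

```text
hub [0.50592158 0.12761298 0.091     ] knob [0.4787899  0.16789557 0.106     ] 0.05083123797995888
dial [0.505223   0.12941504 0.073     ]
[0.55206831 0.18524888 0.02      ] [ 0.5578486  -0.06000056  0.02      ] 0.24531754515952764 1.3501553863694673
[0.45699825 0.1833074  0.02      ] [ 0.46396208 -0.06164331  0.02      ] 0.2450496800251561 1.6284518246710413
grip ((0.5102799534797668, -0.041858527809381485), (0.025235310196876526, 0.031473513692617416), 5.3827056884765625) [ 0.49700817 -0.05769232] [ 0.5236512  -0.02686591]
head ((0.5077661275863647, 0.006913561373949051), (0.05087726190686226, 0.1261511594057083), 0.017964251339435577) [ 0.48231545 -0.05616418] [0.53318995 0.06999578]
```

>>> {"name": "drive_tool", "arguments": {
  "steps": [
    [40,0.3,-0.3,0,0,0,-0.1],
    [20,0.6,-0.6,0,0,0,-0.2],
    [0,0.9,-0.9,0,0,0,-0.3],
    [0,1,-1,0,0,0,-0.4],
    [0,1,-1,0,0,0,-0.5],
    [0,1,-1,0,0,0,-0.6],
    [0,1,-1,0,0,0,-0.7],
    [0,1,-1,0,0,0,-0.7]
  ]
}}

```text
time_s: 0.9
position: [0.2571, -0.4505, 0.2223]
tcp_rot: [[0.234, 0.972, -0.0], [0.972, -0.234, 0.001], [0.001, -0.0, -1.0]]
force: [-0.3, -0.2, -0.6]
opening: 0.356
grasp_force: 0.0
```

>>> {"name": "drive_tool", "arguments": {
  "steps": [
    [0,0.4,0.3,0,0,0,-0.1],
    [0,0.8,0.6,0,0,0,-0.175],
    [0,1,0.8,0,0,0,-0.175],
    [0,1,0.8,0,0,0,-0.175]
  ]
}}

```text
time_s: 1.3
position: [0.3818, -0.353, 0.2224]
tcp_rot: [[-0.029, 1.0, 0.001], [1.0, 0.029, 0.002], [0.002, 0.001, -1.0]]
force: [-0.7, 0.1, 0.0]
opening: 0.03
grasp_force: 0.0
```

>>> {"name": "drive_tool", "arguments": {
  "steps": [
    [0,0.4,0.1,0,0,0,0],
    [0,0.8,0.2,0,0,0,0],
    [0,1,0.25,0,0,0,0]
  ]
}}

```text
time_s: 1.6
position: [0.4043, -0.2325, 0.222]
tcp_rot: [[-0.025, 1.0, -0.002], [1.0, 0.025, 0.003], [0.003, -0.002, -1.0]]
force: [0.3, -0.4, -0.2]
opening: 0.002
grasp_force: 0.0
```

>>> {"name": "drive_tool", "arguments": {
  "steps": [
    [0,0.4,0.1,0,0,0,0],
    [0,0.8,0.2,0,0,0,0],
    [0,1,0.25,0,0,0,0]
  ]
}}

```text
time_s: 1.9
position: [0.4313, -0.1123, 0.2223]
tcp_rot: [[-0.025, 1.0, -0.001], [1.0, 0.025, 0.001], [0.001, -0.001, -1.0]]
force: [0.5, -0.9, 0.3]
opening: 0.003
grasp_force: 0.0
```

>>> {"name": "drive_tool", "arguments": {
  "steps": [
    [0,0.4,0,0,0,0,0],
    [0,0.8,0,0,0,0,0],
    [0,1,0,0,0,0,0]
  ]
}}

```text
time_s: 2.2
position: [0.4275, 0.0073, 0.2223]
tcp_rot: [[-0.025, 1.0, -0.002], [1.0, 0.025, 0.001], [0.001, -0.002, -1.0]]
force: [0.3, -0.7, 0.8]
opening: 0.002
grasp_force: 0.0
```

>>> {"name": "drive_tool", "arguments": {
  "steps": [
    [0,0.4,0,0,0,0,0],
    [0,0.8,0,0,0,0,0],
    [0,1,0,0,0,0,0],
    [0,1,0,0,0,0,0]
  ]
}}

```text
time_s: 2.6
position: [0.4253, 0.1267, 0.2225]
tcp_rot: [[-0.028, 1.0, -0.0], [1.0, 0.028, 0.0], [0.0, -0.0, -1.0]]
force: [-0.2, -1.2, 0.2]
opening: 0.006
grasp_force: 0.0
```

>>> {"name": "drive_tool", "arguments": {
  "steps": [
    [0,0.3,0.05,0,0,0,0],
    [0,0.36,0.13,0.3,0,0,0],
    [0,0.36,0.13,0.6,0,0,0],
    [0,0.36,0.13,0.8,0,0,0],
    [0,0.36,0.13,1,0,0,0],
    [0,0.36,0.13,1,0,0,0]
  ]
}}

```text
time_s: 3.2
position: [0.4384, 0.1666, 0.1]
tcp_rot: [[-0.023, 1.0, -0.007], [1.0, 0.023, -0.001], [-0.001, -0.007, -1.0]]
force: [-0.5, -0.3, -0.6]
opening: 0.006
grasp_force: 0.0
```

>>> {"name": "drive_tool", "arguments": {
  "steps": [
    [0,0,0.03,0.07,0,0,0],
    [0,0,0.06,0.07,0,0,0],
    [0,0,0.06,0.07,0,0,0]
  ]
}}

```text
time_s: 3.5
position: [0.4493, 0.1683, 0.0951]
tcp_rot: [[-0.026, 1.0, 0.003], [1.0, 0.026, 0.0], [0.0, 0.003, -1.0]]
force: [-0.2, -0.7, 0.3]
opening: 0.004
grasp_force: 0.0
```

```bash
python3 - <<'E'
from h import *
c=optics.capture("scene");a=c["color"][250:330,240:350];b=optics.capture("top")["color"][215:295,220:330]
cv2.imwrite("pics/c1.png",cv2.resize(np.vstack([a,b]),None,fx=3.7,fy=3.7,interpolation=cv2.INTER_CUBIC))
E
```

```text
(no output)
```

View pics/c1.png

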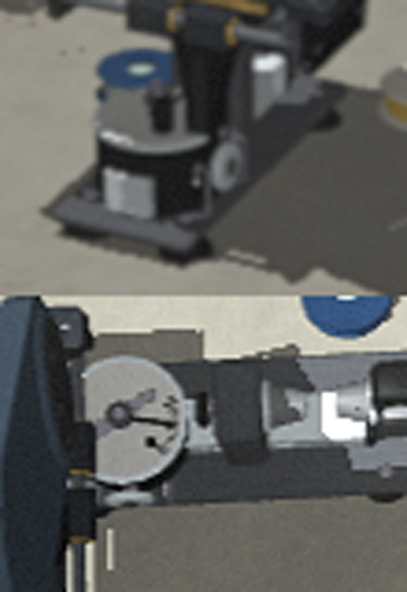

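The finger stands on the robot side of the knob, beside the dial in the lower view, and the tip is at knob height. Now I'll push.

>>> {"name": "drive_tool", "arguments": {
  "steps": [
    [0,0.02,0.06,0,0,0,0],
    [0,0.03,0.12,0,0,0,0],
    [0,0.03,0.18,0,0,0,0],
    [0,0.04,0.24,0,0,0,0],
    [0,0.04,0.3,0,0,0,0],
    [0,0.04,0.36,0,0,0,0],
    [0,0.04,0.36,0,0,0,0]
  ]
}}

```text
time_s: 4.3
position: [0.4922, 0.1745, 0.0941]
tcp_rot: [[-0.026, 1.0, 0.002], [1.0, 0.026, 0.0], [0.0, 0.002, -1.0]]
force: [-1.7, 2.3, -0.0]
opening: 0.004
grasp_force: 0.8
```

>>> {"name": "drive_tool", "arguments": {
  "steps": [
    [0,0,0.04,0,0,0,0],
    [0,0,0.06,0,0,0,0],
    [0,0,0.08,0,0,0,0],
    [0,0,0.08,0,0,0,0]
  ]
}}

```text
time_s: 4.7
position: [0.5003, 0.1745, 0.0941]
tcp_rot: [[-0.026, 1.0, 0.0], [1.0, 0.026, -0.0], [-0.0, 0.0, -1.0]]
force: [-1.9, 0.8, -1.5]
opening: 0.005
grasp_force: 0.9
```

```bash
python3 - <<'E'
from h import *
b=optics.capture("top")["color"][215:295,220:330]
cv2.imwrite("pics/c2.png",cv2.resize(b,None,fx=6,fy=6,interpolation=cv2.INTER_CUBIC))
E
```

```text
(no output)
```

View pics/c2.png

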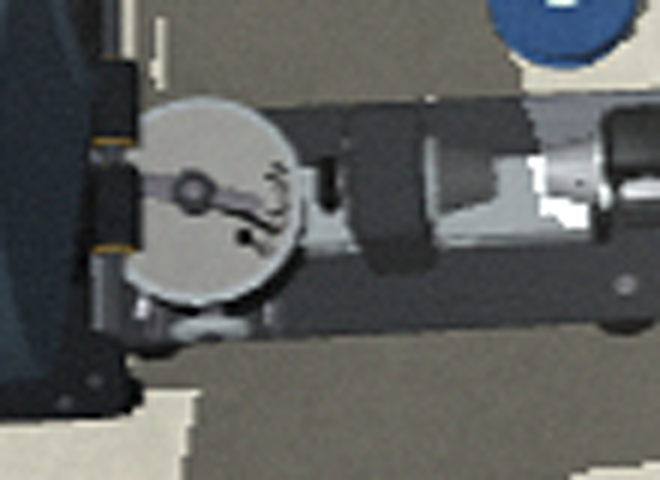

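The lever is now about 15° past the outer end, so roughly 16° of swing remains, or about 12 mm.

>>> {"name": "drive_tool", "arguments": {
  "steps": [
    [0,0,0.03,0,0,0,0],
    [0,-0.01,0.06,0,0,0,0],
    [0,-0.02,0.08,0,0,0,0],
    [0,-0.02,0.08,0,0,0,0]
  ]
}}

```text
time_s: 5.15
position: [0.5104, 0.1726, 0.0941]
tcp_rot: [[-0.026, 1.0, 0.001], [1.0, 0.026, 0.0], [0.0, 0.001, -1.0]]
force: [-2.3, 1.2, -1.7]
opening: 0.003
grasp_force: 1.0
```

>>> {"name": "drive_tool", "arguments": {
  "steps": [
    [0,0,0.01,0,0,0,0],
    [0,0,0.02,0,0,0,0],
    [0,0,0.02,0,0,0,0]
  ]
}}

```text
time_s: 5.45
position: [0.5118, 0.1723, 0.0941]
tcp_rot: [[-0.027, 1.0, -0.001], [1.0, 0.027, -0.001], [-0.001, -0.001, -1.0]]
force: [-2.5, -0.8, -0.6]
opening: -0.004
grasp_force: 1.5
```

>>> {"name": "drive_tool", "arguments": {
  "steps": [
    [0,0,0.01,0,0,0,0],
    [0,0,0.02,0,0,0,0],
    [0,0,0.02,0,0,0,0]
  ]
}}

```text
time_s: 5.75
position: [0.5131, 0.1721, 0.094]
tcp_rot: [[-0.027, 1.0, -0.003], [1.0, 0.027, -0.001], [-0.001, -0.003, -1.0]]
force: [-5.1, -2.8, 1.0]
opening: 0.003
grasp_force: 2.5
```

>>> {"name": "drive_tool", "arguments": {
  "steps": [
    [0,0,0.01,0,0,0,0],
    [0,0,0.02,0,0,0,0],
    [0,0,0.02,0,0,0,0]
  ]
}}

```text
time_s: 6.05
position: [0.5134, 0.1721, 0.0939]
tcp_rot: [[-0.027, 1.0, -0.008], [1.0, 0.027, -0.001], [-0.001, -0.008, -1.0]]
force: [-8.4, -2.7, 3.3]
opening: 0.006
grasp_force: 4.1
```

>>> {"name": "drive_tool", "arguments": {
  "steps": [
    [0,0,0.01,0,0,0,0],
    [0,0,0.015,0,0,0,0],
    [0,0,0.015,0,0,0,0]
  ]
}}

```text
time_s: 6.35
position: [0.5135, 0.1721, 0.0938]
tcp_rot: [[-0.027, 1.0, -0.011], [1.0, 0.027, -0.002], [-0.001, -0.011, -1.0]]
force: [-10.3, -2.0, 5.7]
opening: 0.007
grasp_force: 5.2
```

```bash
python3 - <<'E'
from h import *
b=optics.capture("top")["color"][215:295,220:330]
cv2.imwrite("pics/c3.png",cv2.resize(b,None,fx=6,fy=6,interpolation=cv2.INTER_CUBIC))
E
```

```text
(no output)
```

View pics/c3.png

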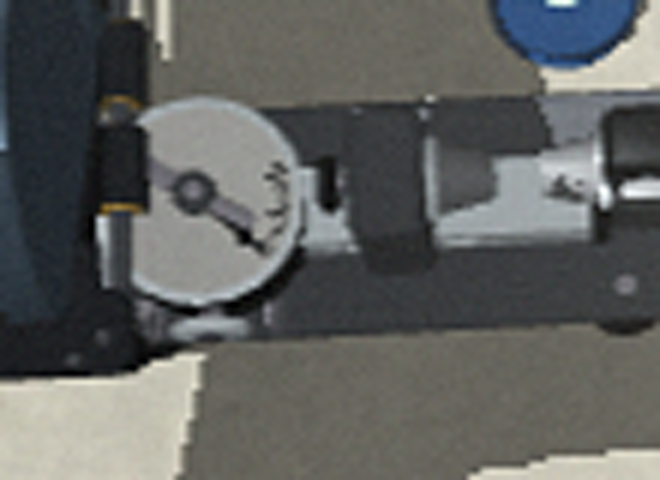

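The lever is against its stop: force climbs while position holds, and the pointer lies over the zero dot at (243,238). I'll ease it home, then go over to the grip.

>>> {"name": "drive_tool", "arguments": {
  "steps": [
    [0,0,-0.08,0,0,0,0],
    [0,0,-0.16,0,0,0,0],
    [0,0,-0.24,0,0,0,0],
    [0,0,-0.32,0,0,0,0],
    [0,0,-0.4,0,0,0,0],
    [0,0,-0.48,0,0,0,0],
    [0,0,-0.58,0,0,0,0],
    [0,0,-0.62,0,0,0,0]
  ]
}}

```text
time_s: 7.2
position: [0.4426, 0.1708, 0.0941]
tcp_rot: [[-0.027, 1.0, -0.001], [1.0, 0.027, -0.0], [-0.0, -0.001, -1.0]]
force: [0.3, 0.9, 0.9]
opening: 0.008
grasp_force: 0.0
```

>>> {"name": "drive_tool", "arguments": {
  "steps": [
    [40,0,0,-0.3,0,0,0],
    [60,0,0,-0.6,0,0,0],
    [60,-0.3,0,-1,0,0,0],
    [60,-0.7,0.1,-1,0,0,0],
    [60,-1,0.1,-1,0,0,0],
    [60,-1,0.1,-1,0,0,0]
  ]
}}

```text
time_s: 7.8
position: [0.4612, 0.0471, 0.2151]
tcp_rot: [[-0.021, 1.0, 0.004], [1.0, 0.021, -0.002], [-0.002, 0.004, -1.0]]
force: [1.1, 0.2, -0.2]
opening: 0.463
grasp_force: 0.0
```

```bash
python3 - <<'E'
from h import *
b=optics.capture("top")["color"][215:295,220:330]
cv2.imwrite("pics/c4.png",cv2.resize(b,None,fx=6,fy=6,interpolation=cv2.INTER_CUBIC))
E
```

```text
(no output)
```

View pics/c4.png

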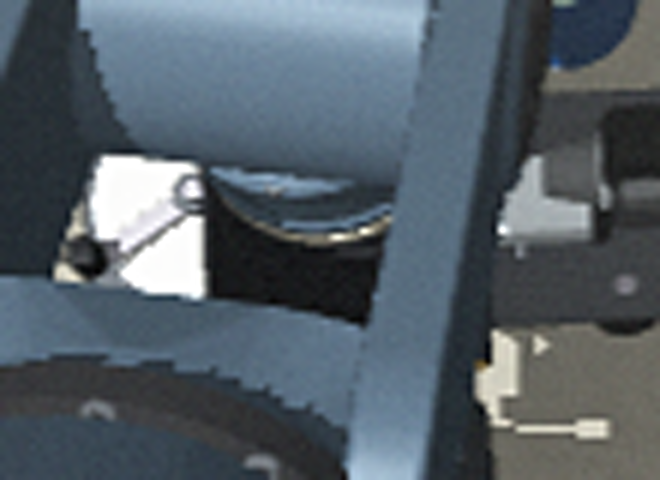

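The lever is home again, with the knob at (85,255) as at the start; the arm hides the pointer for now. Next I'll move over the grip and check with the wrist camera.

>>> {"name": "drive_tool", "arguments": {
  "steps": [
    [65,-0.3,0.15,0,0,0,0],
    [65,-0.6,0.3,0,0,0,0],
    [65,-0.75,0.39,0,0,0,0],
    [65,-0.75,0.39,0,0,0,0]
  ]
}}

```text
time_s: 8.25
position: [0.5104, -0.0386, 0.2139]
tcp_rot: [[-0.024, 1.0, 0.001], [1.0, 0.024, -0.0], [-0.0, 0.001, -1.0]]
force: [0.5, -0.0, 0.1]
opening: 0.737
grasp_force: 0.0
```

```bash
python3 - <<'E'
from h import *
c=optics.capture("wrist");b=optics.capture("top")["color"][215:295,210:330]
W=cloud(c);m=(abs(W[...,2]-.144)<.006)&(abs(W[...,0]-.51)<.03)&(abs(W[...,1]+.042)<.03)
print(m.sum(), W[m].mean(0) if m.any() else "", cv2.minAreaRect(W[m][:,:2].astype(np.float32)) if m.any() else "")
s=read_state();print(s["position"])
cv2.imwrite("pics/c5.png",np.hstack([cv2.resize(c["color"],(400,300)),cv2.resize(b,(400,267),interpolation=cv2.INTER_CUBIC)[:267].copy() if 0 else cv2.resize(b,(400,300),interpolation=cv2.INTER_CUBIC)]))
E
```

```text
1527 [ 0.51090306 -0.04105306  0.14357183] ((0.5107409954071045, -0.042358286678791046), (0.02538439631462097, 0.03185854107141495), 2.188352346420288)
[ 0.5077223  -0.03621304  0.21352017]
```

View pics/c5.png

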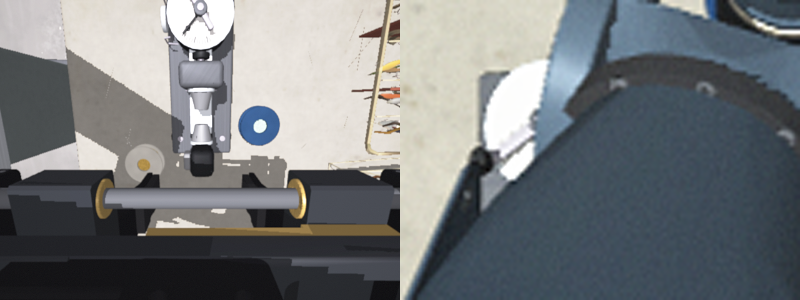

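The wrist view shows the grip at (201,163), centred between the fingers, with its centre at (0.5107, −0.042). I'll lower the tool.

>>> {"name": "drive_tool", "arguments": {
  "steps": [
    [65,-0.04,0.015,0,0,0,0],
    [65,-0.04,0.015,0.25,0,0,0],
    [65,-0.04,0.015,0.5,0,0,0],
    [65,-0.04,0.015,0.7,0,0,0],
    [65,-0.04,0.015,0.85,0,0,0],
    [65,-0.04,0.015,0.92,0,0,0],
    [65,-0.04,0.015,0.92,0,0,0]
  ]
}}

```text
time_s: 9.05
position: [0.5096, -0.0413, 0.1029]
tcp_rot: [[-0.028, 1.0, -0.003], [1.0, 0.028, 0.001], [0.001, -0.003, -1.0]]
force: [-0.3, -0.4, 0.7]
opening: 0.747
grasp_force: 0.0
```

```bash
python3 - <<'E'
from h import *
s=read_state();print(s["position"],s["force"],s["opening"])
c=optics.capture("wrist");W=cloud(c);m=(abs(W[...,2]-.144)<.006)&(abs(W[...,0]-.51)<.025)&(abs(W[...,1]+.042)<.025)
print(m.sum(), cv2.minAreaRect(W[m][:,:2].astype(np.float32)) if m.any() else "");s=read_state();print(s["position"])
E
```

```text
[ 0.50955466 -0.04125264  0.10294517] [-0.33413633 -0.37367805  0.73945395] 0.7474692322938026
2136 ((0.511351466178894, -0.03993025794625282), (0.02584020048379898, 0.028119731694459915), 0.6619947552680969)
[ 0.5103211  -0.04162794  0.10376939]
```

>>> {"name": "drive_tool", "arguments": {
  "steps": [
    [50,0,0,0,0,0,0],
    [40,0,0,0,0,0,0],
    [35,0,0,0,0,0,0],
    [20,0,0,0,0,0,0],
    [0,0,0,0,0,0,0],
    [0,0,0,0,0,0,0],
    [0,0,0,0,0,0,0],
    [0,0,0,0,0,0,0]
  ]
}}

```text
time_s: 9.9
position: [0.5119, -0.0422, 0.1039]
tcp_rot: [[-0.027, 1.0, 0.002], [1.0, 0.027, -0.0], [-0.0, 0.002, -1.0]]
force: [4.1, 3.3, -0.8]
opening: 0.299
grasp_force: 30.0
```

Firm pinch at an opening of about 26 mm, so the button is fully in. Now I'll pull.

>>> {"name": "drive_tool", "arguments": {
  "steps": [
    [0,-0.03,0,0,0,0,0],
    [0,-0.08,0,0,0,0,0],
    [0,-0.13,0,0,0,0,0],
    [0,-0.18,0,0,0,0,0],
    [0,-0.18,0,0,0,0,0]
  ]
}}

```text
time_s: 10.4
position: [0.5126, -0.0638, 0.1039]
tcp_rot: [[-0.026, 1.0, 0.003], [1.0, 0.026, 0.001], [0.001, 0.003, -1.0]]
force: [4.7, 4.6, -1.1]
opening: 0.298
grasp_force: 30.0
```

```bash
python3 - <<'E'
from h import *
s=read_state();print(s["position"],s["force"],s["opening"],s["grasp_force"])
c=optics.capture("wrist");W=cloud(c);m=(abs(W[...,2]-.144)<.006)&(abs(W[...,0]-.51)<.025)&(abs(W[...,1]+.06)<.05)
print(m.sum(), cv2.minAreaRect(W[m][:,:2].astype(np.float32)))
E
```

```text
[ 0.51263771 -0.06381688  0.10392346] [ 4.72205114  4.63855961 -1.06470912] 0.2981339277334601 30.03558358439477
2420 ((0.5118527412414551, -0.06219364330172539), (0.026216840371489525, 0.029335487633943558), 1.0327895879745483)
```

The tailstock follows, with the force at the spring's level, so the catch is free.

>>> {"name": "drive_tool", "arguments": {
  "steps": [
    [0,-0.08,0,0,0,0,0],
    [0,-0.16,0,0,0,0,0],
    [0,-0.24,0,0,0,0,0],
    [0,-0.32,0,0,0,0,0],
    [0,-0.4,0,0,0,0,0],
    [0,-0.48,0,0,0,0,0],
    [0,-0.55,0,0,0,0,0],
    [0,-0.57,0,0,0,0,0]
  ]
}}

```text
time_s: 11.25
position: [0.5148, -0.1313, 0.1039]
tcp_rot: [[-0.025, 1.0, 0.004], [1.0, 0.025, 0.002], [0.002, 0.004, -1.0]]
force: [8.6, 7.9, 0.2]
opening: 0.298
grasp_force: 30.1
```

>>> {"name": "drive_tool", "arguments": {
  "steps": [
    [0,-0.02,0,0,0,0,0],
    [0,-0.04,0,0,0,0,0],
    [0,-0.04,0,0,0,0,0]
  ]
}}

```text
time_s: 11.55
position: [0.515, -0.1357, 0.1039]
tcp_rot: [[-0.026, 1.0, 0.004], [1.0, 0.026, 0.002], [0.002, 0.004, -1.0]]
force: [7.2, 7.8, -0.6]
opening: 0.293
grasp_force: 30.1
```

>>> {"name": "drive_tool", "arguments": {
  "steps": [
    [0,-0.01,0,0,0,0,0],
    [0,-0.02,0,0,0,0,0],
    [0,-0.02,0,0,0,0,0]
  ]
}}

```text
time_s: 11.85
position: [0.5151, -0.1378, 0.1039]
tcp_rot: [[-0.026, 1.0, 0.004], [1.0, 0.026, 0.002], [0.002, 0.004, -1.0]]
force: [8.1, 8.5, -0.5]
opening: 0.294
grasp_force: 30.1
```

>>> {"name": "drive_tool", "arguments": {
  "steps": [
    [0,-0.01,0,0,0,0,0],
    [0,-0.015,0,0,0,0,0],
    [0,-0.015,0,0,0,0,0]
  ]
}}

```text
time_s: 12.15
position: [0.5151, -0.1383, 0.1039]
tcp_rot: [[-0.025, 1.0, 0.004], [1.0, 0.025, 0.004], [0.004, 0.004, -1.0]]
force: [8.2, 11.6, 1.2]
opening: 0.301
grasp_force: 30.1
```

>>> {"name": "drive_tool", "arguments": {
  "steps": [
    [0,-0.01,0,0,0,0,0],
    [0,-0.015,0,0,0,0,0],
    [0,-0.015,0,0,0,0,0]
  ]
}}

```text
time_s: 12.45
position: [0.515, -0.1384, 0.1039]
tcp_rot: [[-0.025, 1.0, 0.004], [1.0, 0.025, 0.007], [0.007, 0.004, -1.0]]
force: [10.5, 17.6, 2.0]
opening: 0.301
grasp_force: 30.1
```

The tailstock is at the second stop: the position holds while the force climbs. A final look before handing in.

```bash
python3 - <<'E'
from h import *
c=optics.capture("wrist");b=optics.capture("top")["color"][215:295,220:330]
W=cloud(c);m=(abs(W[...,2]-.144)<.006)&(abs(W[...,0]-.513)<.025)&(abs(W[...,1]+.135)<.04)
print(cv2.minAreaRect(W[m][:,:2].astype(np.float32)));s=read_state();print(s["position"],s["force"],s["grasp_force"],s["time_s"])
cv2.imwrite("pics/c6.png",np.hstack([cv2.resize(c["color"],(400,300)),cv2.resize(b,(400,300),interpolation=cv2.INTER_CUBIC)]))
E
```

```text
((0.5141432285308838, -0.13673114776611328), (0.02618921920657158, 0.029828708618879318), 1.7742053270339966)
[ 0.51501968 -0.13837014  0.10390382] [ 9.650526   16.53754769  0.51273554] 30.06786157665715 12.55
```

View pics/c6.png

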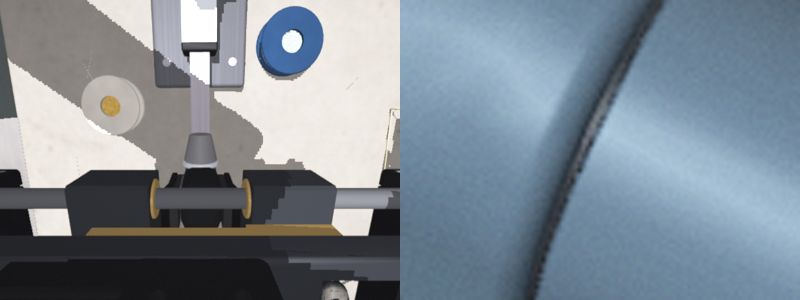

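The wrist view shows the inner tube pulled right out and the grip held at (200,190); both spools lie where they were. The top view is blocked by the arm.

```bash
python3 -c "
from rig import order
print(order.hand_in())"
```

```text
the job is handed in; nothing more can be done
None
```

I zeroed the gauge, let the lever spring home, and pulled the tailstock to its second stop, holding it there with the button squeezed in; the job is handed in, though I never got a clear view of the pointer after the lever went home.

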